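# Gather the spices and lift the carrier for wiping

## Robot

A 6-joint arm with a two-finger parallel gripper is mounted at the origin on a cart in front of the work surface, level with it; the furniture and walls round the work are solid. World frame = base frame: x ahead of the robot, y to its left, z up, the work surface at z = 0. Lengths are in m, angles in degrees, forces in N, time in s.
With the tool pointing down it reaches from about 0.4 to 0.825 m from the base axis. Payload 7 kg.
Tool frame: the origin (TCP) lies at the very end of the fingers, on their centre line; the grasp point (between the pads) lies 19 mm behind it; y points along the fingers, x is the direction in which the jaws open and shut, and the axes are right-handed (so a half turn about y gives the same grasp; the last joint's range is limited). The gripper opens to 88 mm and grips with 3 to 60 N. Pads are 19 mm wide; open, the fingers measure 130 mm over their backs; the gripper's body (78 mm by 193 mm) begins 47 mm behind the grasp point.
Start: joints at [-54.483, 20.546, 0.682, 0, -70.136, -16.507], TCP at [0.22, -0.638, 0.227] pointing down, gripper open.
Joint ranges: [-176.03, 176.03], [-82.01, 121.73], [-58.28, 71.71], [-173.87, 95.51], [-174.79, -0.11], [-173.66, 173.66]. Speed limits (degrees/s): [136.94, 136.94, 172.46, 180, 180, 180].

## Interface

Orientations are given as [roll, pitch, yaw] about the fixed x, y, z axes, in that order (R = Rz(yaw) Ry(pitch) Rx(roll)).
In Python, from plant import ctrl gives the robot as it stands.
- The arm moves only by the shell command python3 -m crank 'ROWS'. ROWS is JSON, a list that holds one entry, the list of rows, each a list of 5 numbers: the closure, from -1 (fully open) to 1 (shut), then the shift along the tool's x, y, z in mm, then the turn about the tool's y in rad. In form: [[[claw, x, y, z, turn], ...]]. A call has 1 to 12 rows; each row is the pose to reach, as a shift and turn from the pose commanded when the call began, along the tool's axes at that moment; what a row does not reach only later rows make up. A row lasts 1/8 s, in which the tool goes at most 62.5 mm and 10.7 degrees, less where a joint would pass 70% of its speed; a pose out of reach is approached as far as the arm can. A call with a gripper value outside its range is refused whole. The fingers move at their own pace and stop on an object; the grip force is fixed at half the most. Time passes only in rows, so rows that repeat a pose let the fingers close. It gives the time, the measured TCP pose, the force and the opening at its end, in the units of the state.
- ctrl.get_obs(): the state, without advancing time (a new reading comes with each control period).
- ctrl.snapshot(name): name is "side" or "top"; returns the picture (384x512x3 uint8, red, green, blue); there is no depth.
- ctrl.camera_model(name): a dict with "fx", "fy", "cx", "cy" (pixels), "dist_coeffs" ([k1, k2, p1, p2, k3] as OpenCV has them; the pictures are not rectified), "origin" and "orientation" of the camera in the world. Camera axes: x right, y down, z forward; pixel columns grow to the right and rows downward; lengths in m; the calibration is good to about 2 mm. A picture is of the moment at which its call begins. camera_model takes no time and is no camera call.
- ctrl.close_job(): hands the job in, once; it reports no verdict.
Trained networks look in the newest picture that a camera, given by its name, has taken for a name from the list of things; names that differ only in an ending like _2 or _b are one class to them, and where a whole thing is asked for, a point or a joint stands for the part that bears it (a point fixed in the world has none). Each returns a list of dicts, best first, with "confidence" (0 to 1); they miss things now and then, are a little off and sometimes report something else, mostly with a low value. They report only what shows in the picture. A call takes as long as a camera call. They do not tell look-alikes from the thing itself.
- ctrl.find_in(camera, name): "extent" ([left, top, width, height] in pixels, round what is visible of it).
The state is a dict: "clock": time; "joint_pos": joint angles; "qvel": joint speeds; "tau": joint torques, N m; "tool_pos": TCP position; "orientation": TCP orientation; "force": force on the tool from outside, world axes, zero at the start; "moment": the same for the moment, N m; "opening": finger opening in m.
Only numpy, scipy, OpenCV 4.12 (cv2) and the standard library are available. Lean on these libraries where they do the work, as an engineer would, in place of code of your own. Each camera call takes 0.05 s, during which the arm holds its last target.

## Task

I want to wipe the worktop: put the two loose spice jars into the two free end places of the wooden spice carrier, setting them down rather than dropping them, so that all four jars stand in one row. Then take the carrier by its handle, lift it straight up about 12 cm clear of the worktop, keep it level, and finish while still holding it there, steady in the air. Do not knock anything over or move the other things about.

Things in the scene. Friction and masses are not known exactly. Their poses are not given: they have to be found in the camera images.
- carrier: Wooden spice carrier, 74 x 268 mm, 178 high, 0.32 kg (loaded up to 1). Origin: centre of its underside; z up, y along the row of four places, x across it. Jars stand on its base board (10 mm thick) through round 52 mm holes in a board whose top is 44 mm above the underside; places at y = -98, -40, 40, 98 mm: the middle two taken, the end two free. Uprights at y = 0 carry the grip bar; end cheeks 50 mm high.
- carrier_grip (a point): Centre of the carrier's grip bar, a straight wooden bar along the carrier's x: 80 mm long, 16 mm thick along the carrier's y, 26 mm high, its flat sides facing along y. The point is 165 mm above the carrier's underside, 46 mm above the top of the tallest jar standing in it. Axes as the carrier's.
- free_place_1 (a point): Free end place of the carrier at y = +98 mm: centre of the spot on the base board (10 mm above the underside) on which a jar's foot stands. Axes as the carrier's.
- free_place_2 (a point): Free end place of the carrier at y = -98 mm: centre of the spot on the base board (10 mm above the underside) on which a jar's foot stands. Axes as the carrier's.
- jar_loose_1_center (a point): One of the two loose spice jars, standing upright and alone on the worktop to the left or the right of the carrier: round, 106 mm high, body 42 mm wide, screw cap 45 mm wide over the top 21 mm, 0.08 to 0.15 kg. The point is its centre, 53 mm above its foot. Either jar may go into either free place, at any turn.
- jar_loose_2_center (a point): The other loose spice jar, on the other side of the carrier: round, 109 mm high, body 42 mm wide, screw cap 44 mm wide over the top 21 mm, 0.08 to 0.15 kg. The point is its centre, 54.5 mm above its foot.
- jar_stored_1_center (a point): Spice jar standing already in the carrier, place y = +40 mm: 41 mm wide, 109 mm high, 0.08 to 0.15 kg. The point is its centre, 54.5 mm above its foot.
- jar_stored_2_center (a point): Spice jar standing already in the carrier, place y = -40 mm: 40 mm wide, 101 mm high, 0.08 to 0.15 kg. The point is its centre, 50.5 mm above its foot.
- garlic: Bystander: a garlic bulb, 60 mm wide, 58 mm high, behind the work; origin at its underside.
- jar_small: Bystander: a small jam jar, 58 mm wide, 85 mm high, behind the carrier; origin at its underside.
- tin_small: Bystander: a small food tin, 58 mm wide, 72 mm high, behind the carrier; origin at its underside.
- salt_shaker: Bystander: a salt shaker, 44 mm wide, 90 mm high, at the left behind; origin at its underside.
Mind the look-alikes: they are no part of the job. What is shaped like the part that bears jar_stored_1_center but green or turquoise is not meant.

How it is judged:
By the outcome, as a careful person would: the job done as asked, in the order asked, and still so for the second after the job is handed in, while the arm keeps its last pose, push and grip.
It also fails if it takes over 58 s, if anything falls off the work surface, if the arm or the gripper's body presses on something with over 40 N, if the wrist force passes 120 N, or if a joint passes its speed limit or range.

## Working session

There is one attempt and no reset: what is moved stays moved. The work goes in short steps, Python scripts to look and compute and a shell command to move; the robot and the scene stay as the last step left them, time stands still between calls to the robot, and variables do not carry over. Pictures are saved under pics/ and viewed, and the job is handed in when it is done.

```bash
ls; mkdir -p pics; python3 - <<'E'
from plant import ctrl
import cv2
print(ctrl.get_obs())
for n in("side","top"):
    print(ctrl.camera_model(n)); im=ctrl.snapshot(n); cv2.imwrite(f"pics/{n}0.png",im[:,:,::-1])
    for k in ["carrier","carrier_grip","jar_loose_1_center","jar_stored_1_center"]:
        print(n,k,[(d['confidence'],d['extent']) for d in ctrl.find_in(n,k)])
E
```

```text
pics
{'clock': 0.0, 'joint_pos': array([-5.44834363e+01,  2.05921745e+01,  6.33448067e-01, -2.03428735e-02,
       -7.01352350e+01, -1.65086876e+01]), 'qvel': array([-0.03183824, -0.05398721, -0.02855034,  0.00325023, -0.00188574,
       -0.05328624]), 'tau': array([-9.59420795e-04, -5.82715702e+01,  2.93039507e+01,  6.99655920e+00,
        6.93778595e-03, -1.15162370e-04]), 'tool_pos': array([ 0.21968239, -0.63773333,  0.22561116]), 'orientation': array([-8.99916323e+01, -9.55226473e-02,  1.09000941e+02]), 'force': array([-0.00162419,  1.29870639, -0.37105693]), 'moment': array([ 0.06375025, -0.04019721, -0.03100242]), 'opening': 0.08757835277383239}
{'fx': 347.957270779742, 'fy': 347.957270779742, 'cx': 253.975430877048, 'cy': 194.71151934310782, 'dist_coeffs': array([-0.08824045,  0.        ,  0.        ,  0.        ,  0.        ]), 'origin': array([ 1.13807179, -0.36200315,  0.82094798]), 'orientation': array([-134.13575298,   -0.91604147,   60.71427088])}
side carrier [(0.62, [209.5, 168.0, 80.9, 75.4])]
side carrier_grip [(0.74, [212.7, 167.6, 78.5, 72.1])]
side jar_loose_1_center [(0.7, [319.4, 153.7, 15.4, 29.8])]
side jar_stored_1_center [(0.83, [226.5, 167.9, 15.9, 29.4]), (0.75, [260.3, 178.4, 7.4, 26.2]), (0.63, [245.5, 156.3, 11.3, 21.0])]
{'fx': 498.02757260047724, 'fy': 498.02757260047724, 'cx': 254.7492935749148, 'cy': 194.447164008486, 'dist_coeffs': array([-0.1349456,  0.       ,  0.       ,  0.       ,  0.       ]), 'origin': array([3.86843789e-01, 1.16622850e-03, 1.43347936e+00]), 'orientation': array([-173.42279637,    0.23369987,  -91.38095603])}
top carrier [(0.56, [203.9, 190.5, 98.6, 48.2]), (0.3, [353.9, 209.0, 21.8, 21.6])]
top carrier_grip [(0.73, [201.9, 195.9, 103.6, 43.3])]
top jar_loose_1_center [(0.55, [131.1, 219.8, 24.5, 18.9])]
top jar_stored_1_center [(0.8, [214.1, 260.0, 17.8, 15.2]), (0.72, [246.9, 246.4, 16.5, 20.4]), (0.51, [233.4, 210.2, 13.6, 15.3])]
```

View pics/side0.png

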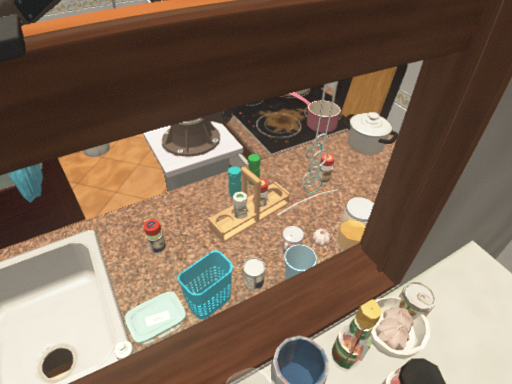

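View pics/top0.png

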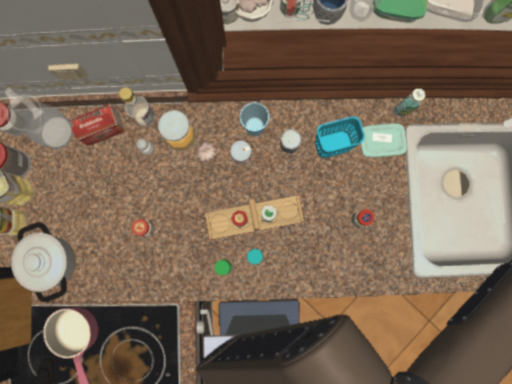

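```bash
python3 - <<'E'
import cv2
a=cv2.imread("pics/top0.png")[140:320,110:390]; cv2.imwrite("pics/topc.png",cv2.resize(a,(784,504),interpolation=cv2.INTER_CUBIC))
a=cv2.imread("pics/side0.png")[120:270,130:350]; cv2.imwrite("pics/sidec.png",cv2.resize(a,(792,540),interpolation=cv2.INTER_CUBIC))
E
```

```text
(no output)
```

View pics/topc.png

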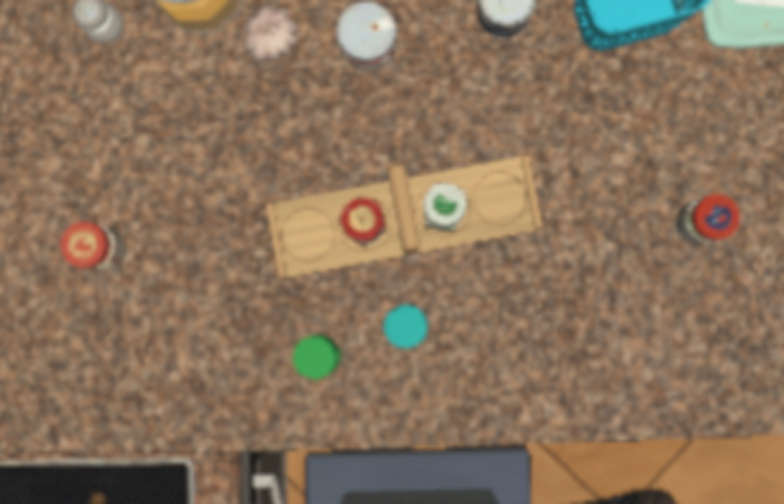

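View pics/sidec.png

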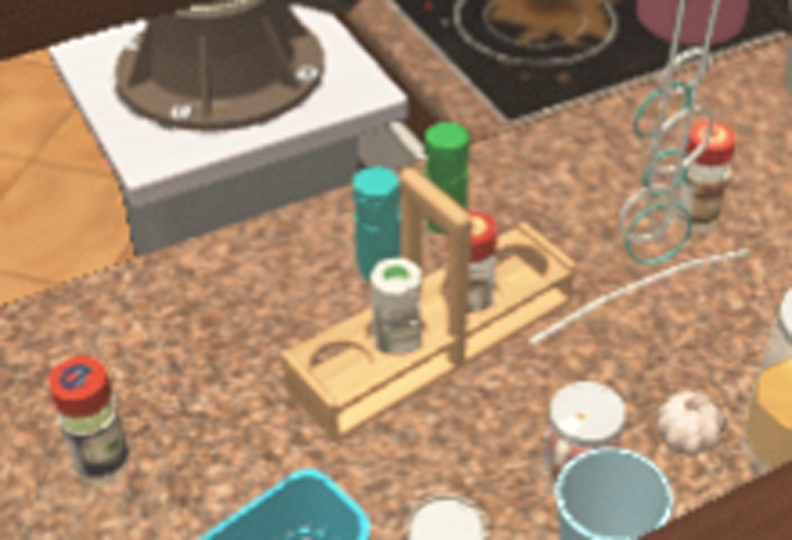

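The scene from the top, with full-picture pixels:
- **Carrier:** about (254,218), with free holes at about (220,224) and (288,210).
- **Red-capped loose jars:** about (140,227) and (366,217).
- **Look-alikes to leave alone:** green jar at (223,267), turquoise jar at (255,256). The stored jars at (239,218) and (269,213) also look alike.

The close crops confirm that the two loose ones are the red-capped jars standing alone, left and right. Next I'll compute positions.

```bash
cat > h.py <<'E'
import numpy as np, cv2
from scipy.spatial.transform import Rotation as Ro
from plant import ctrl
def cam(n):
    m=ctrl.camera_model(n); K=np.array([[m['fx'],0,m['cx']],[0,m['fy'],m['cy']],[0,0,1]])
    return K,np.array(m['dist_coeffs']),np.array(m['origin']),Ro.from_euler('xyz',m['orientation'],degrees=True).as_matrix()
def ray(n,p):
    K,d,o,R=cam(n); u=cv2.undistortPoints(np.array([[p]],float),K,d)[0,0]
    return o,R@np.array([u[0],u[1],1])
def atz(n,p,z):
    o,v=ray(n,p); return o+v*(z-o[2])/v[2]
def tri(p,q):
    A=[];b=[]
    for n,x in(('top',p),('side',q)):
        o,v=ray(n,x); v=v/np.linalg.norm(v); M=np.eye(3)-np.outer(v,v); A.append(M);b.append(M@o)
    return np.linalg.lstsq(np.vstack(A),np.hstack(b),rcond=None)[0]
def proj(n,P):
    K,d,o,R=cam(n); return cv2.projectPoints(((np.atleast_2d(P)-o)@R),np.zeros(3),np.zeros(3),K,d)[0][:,0]
E
python3 - <<'E'
from h import *
np.set_printoptions(precision=4,suppress=True)
T=lambda x,y:(110+(x+.5)/2.8-.5,140+(y+.5)/2.8-.5)
S=lambda x,y:(130+(x+.5)/3.6-.5,120+(y+.5)/3.6-.5)
for k,t,s,z in [("L cap",(84,245),(712,135),.107),("R cap",(717,217),(80,375),.107),("greenlookalike",(316,357),(447,132),.11),("turq",(406,326),(377,178),.11),("storedL",(362,219),(478,222),.115),("storedR",(445,205),(395,268),.115),
 ("holeL",(308,236),(524,262),.044),("holeR",(499,196),(341,359),.044),("barfar",(398,167),None,.178),("barnear",(410,250),None,.178),
 ("c1",(267,206),None,.05),("c2",(280,276),None,.05),("c3",(540,226),None,.05),("c4",(527,156),None,.05)]:
    print(k,"top@z",atz('top',T(*t),z), "side@z" ,s and atz('side',S(*s),z),"tri",s and tri(T(*t),S(*s)))
E
```

```text
L cap top@z [0.459  0.3138 0.107 ] side@z [0.4609 0.3132 0.107 ] tri [0.4593 0.3145 0.1054]
R cap top@z [ 0.4712 -0.2934  0.107 ] side@z [ 0.4691 -0.2919  0.107 ] tri [ 0.4711 -0.2925  0.1094]
greenlookalike top@z [0.3484 0.0926 0.11  ] side@z [0.3447 0.0953 0.11  ] tri [0.3486 0.0927 0.1136]
turq top@z [0.3755 0.007  0.11  ] side@z [0.373  0.0087 0.11  ] tri [0.3757 0.0072 0.1125]
storedL top@z [0.4774 0.0462 0.115 ] side@z [0.4701 0.055  0.115 ] tri [0.4778 0.0477 0.124 ]
storedR top@z [ 0.4888 -0.0327  0.115 ] side@z [ 0.4864 -0.0325  0.115 ] tri [ 0.4884 -0.033   0.117 ]
holeL top@z [0.4666 0.1029 0.044 ] side@z [0.4689 0.1062 0.044 ] tri [0.4676 0.1047 0.0434]
holeR top@z [ 0.5019 -0.0888  0.044 ] side@z [ 0.4959 -0.089   0.044 ] tri [ 0.5009 -0.0897  0.0494]
barfar top@z [0.5194 0.0105 0.178 ] side@z None tri None
barnear top@z [0.4441 0.0015 0.178 ] side@z None tri None
c1 top@z [0.4971 0.1429 0.05  ] side@z None tri None
c2 top@z [0.4272 0.131  0.05  ] side@z None tri None
c3 top@z [ 0.4705 -0.1282  0.05  ] side@z None tri None
c4 top@z [ 0.5408 -0.1176  0.05  ] side@z None tri None
```

```bash
python3 -m crank '[[[-1,60,7,-90,-0.18],[-1,120,14,-175,-0.36],[-1,180,20,-260,-0.54],[-1,244,27,-350,-0.72],[-1,244,27,-350,-0.9],[-1,244,27,-350,-1.08],[-1,244,27,-350,-1.25],[-1,244,27,-350,-1.41],[-1,244,27,-350,-1.41],[-1,244,27,-350,-1.41],[-1,244,27,-350,-1.41]]]'
python3 - <<'E'
from h import *
o=ctrl.get_obs();print(o['tool_pos'],o['orientation'],o['joint_pos'],o['force'])
for n in("side","top"):
    cv2.imwrite(f"pics/{n}1.png",cv2.resize(ctrl.snapshot(n)[:,:,::-1],(768,576),interpolation=cv2.INTER_CUBIC))
E
```

```text
clock: 1.88
tool_pos: [0.4709, -0.2941, 0.1996]
orientation: [-90.0, 0.0, -170.4]
force: [0.3, -0.6, -1.0]
opening: 0.0878
[ 0.4708823  -0.29407444  0.19960737] [-8.99975458e+01  3.13838005e-03 -1.70384248e+02] [-1.17734743e+01  1.04454777e+01 -1.68761827e+01  1.28380853e-03
 -6.26745224e+01  2.13886368e+01] [ 0.34486194 -0.60107938 -0.96395372]
```

View pics/side1.png

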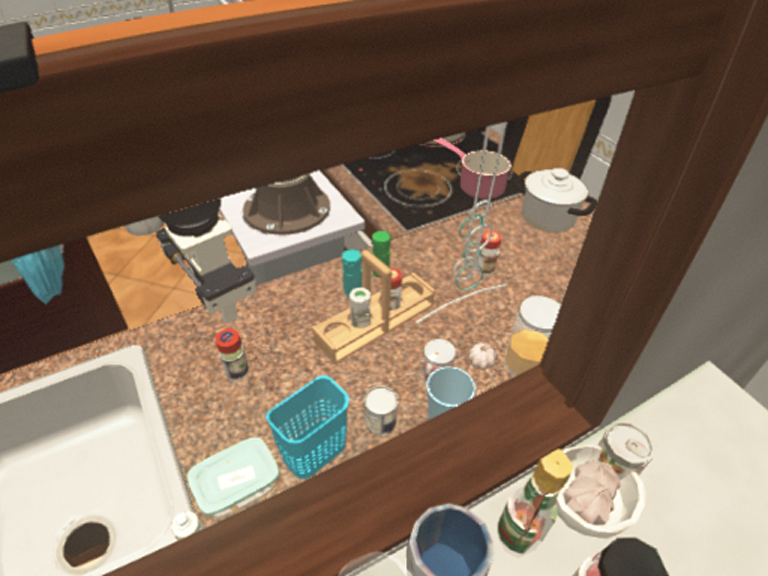

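View pics/top1.png

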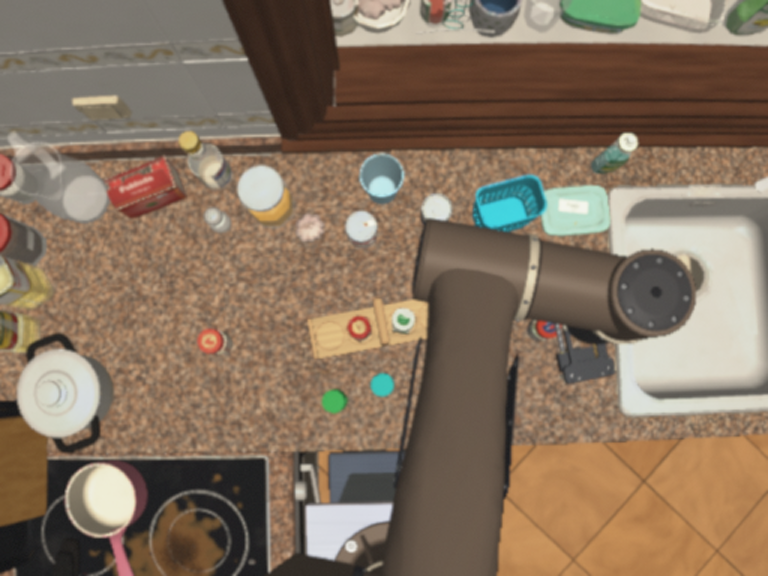

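```bash
python3 - <<'E'
import cv2
a=cv2.imread("pics/side1.png")[200:400,120:320]; cv2.imwrite("pics/s1c.png",cv2.resize(a,(600,600),interpolation=cv2.INTER_CUBIC))
from h import *
c,s=np.cos(np.radians(9.6)),np.sin(np.radians(9.6))
B=np.array([.4709,-.2941,0]); 
for a,b in((96,39),(39,96)):
    P=[B+np.array([i*a*c-j*b*s,i*a*s+j*b*c,266])/1000*1 if 0 else B+np.array([(i*a*c-j*b*s)/1000,(i*a*s+j*b*c)/1000,.266]) for i,j in((1,1),(1,-1),(-1,-1),(-1,1))]
    print(a,((proj('side',P)*1.5-[120,200])*3).round())
E
```

```text
96 [[417. 282.]
 [277. 351.]
 [126. 152.]
 [254.  99.]]
39 [[458. 179.]
 [121. 336.]
 [ 65. 250.]
 [389. 109.]]
```

View pics/s1c.png

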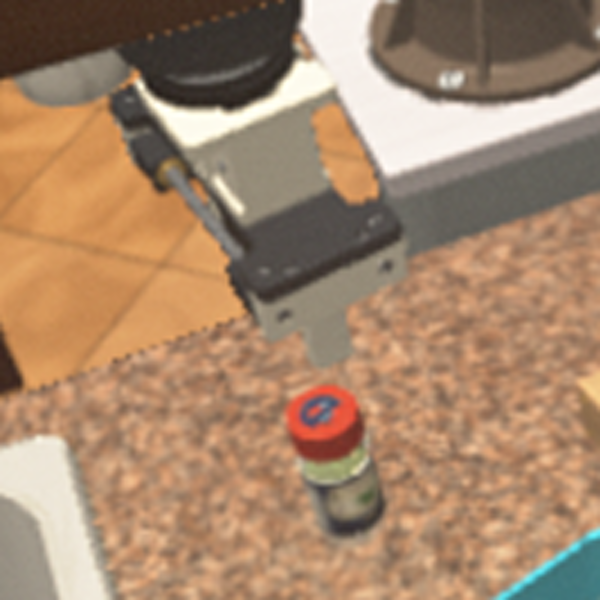

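```bash
python3 -m crank '[[[-1,0,40,-2,0],[-1,0,80,-2,0],[-1,0,105,-2,0],[-1,0,122,-2,0],[-1,0,122,-2,0],[-0.3,0,122,-2,0],[0.2,0,122,-2,0],[1,0,122,-2,0],[1,0,122,-2,0],[1,0,122,-2,0],[1,0,122,-2,0]]]'
python3 - <<'E'
from h import *
cv2.imwrite("pics/s2.png",cv2.resize(ctrl.snapshot('side')[130:270,80:300][:,:,::-1],(792,504),interpolation=cv2.INTER_CUBIC))
E
```

```text
clock: 3.35
tool_pos: [0.471, -0.2916, 0.0777]
orientation: [-90.0, 0.0, -170.2]
force: [0.1, 0.6, 1.7]
opening: 0.0435
```

View pics/s2.png

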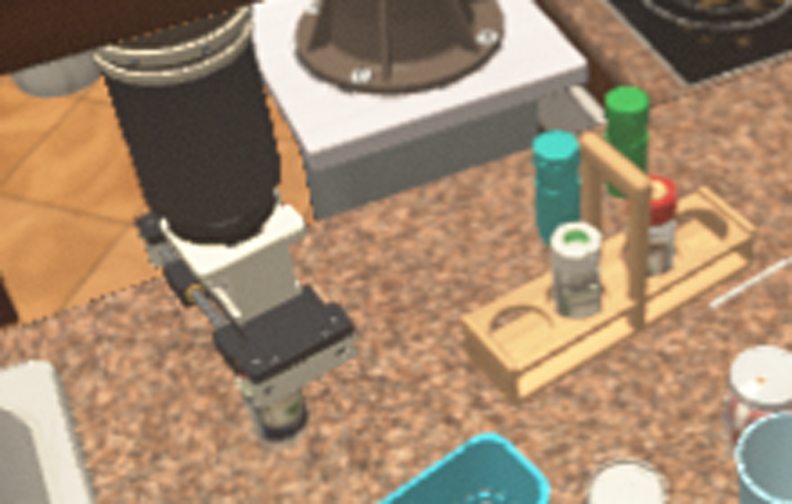

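```bash
python3 -m crank '[[[1,0,-10,0,0],[1,0,-35,0,0],[1,0,-65,0,0],[1,0,-90,0,0],[1,-16,-90,-48,0],[1,-33,-90,-98,0],[1,-50,-90,-150,0],[1,-60,-90,-182,0],[1,-64,-90,-195,0],[1,-64,-90,-195,0],[1,-64,-90,-195,0]]]'
python3 - <<'E'
from h import *
o=ctrl.get_obs();print(o['tool_pos'],o['orientation'],o['opening'])
cv2.imwrite("pics/s3.png",cv2.resize(ctrl.snapshot('side')[120:270,130:330][:,:,::-1],(800,600),interpolation=cv2.INTER_CUBIC))
cv2.imwrite("pics/t3.png",cv2.resize(ctrl.snapshot('top')[120:320,110:390][:,:,::-1],(784,560),interpolation=cv2.INTER_CUBIC))
E
```

```text
clock: 4.78
tool_pos: [0.5006, -0.0891, 0.1676]
orientation: [-90.0, -0.0, -170.2]
force: [0.3, 0.1, -0.5]
opening: 0.0431
[ 0.50063729 -0.08913889  0.16760855] [-8.99971266e+01 -1.41137359e-02 -1.70234459e+02] 0.043146393187043025
```

View pics/s3.png

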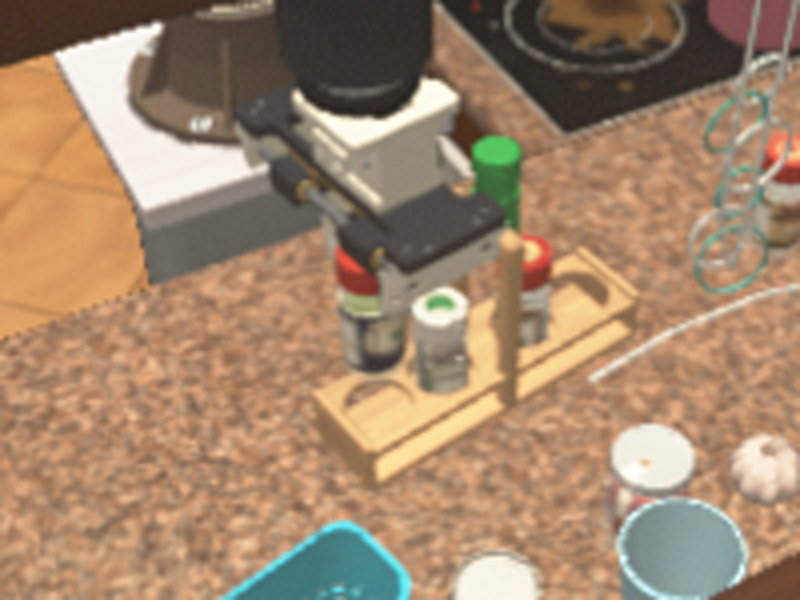

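View pics/t3.png

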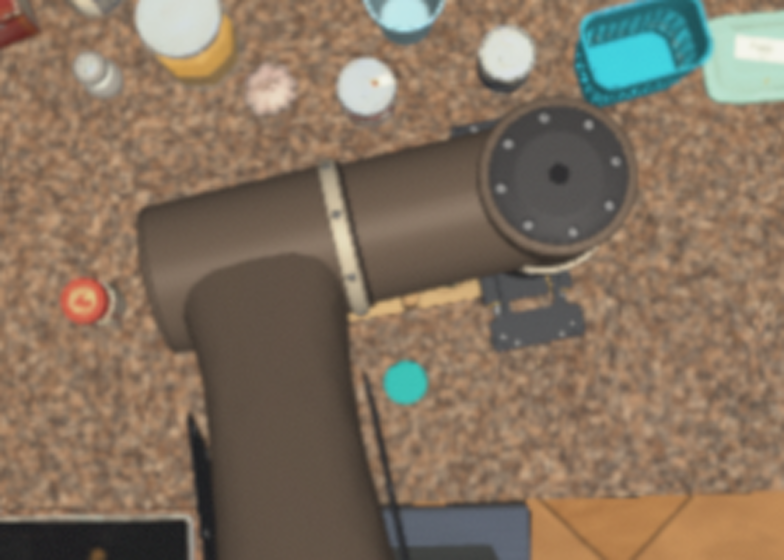

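```bash
python3 -m crank '[[[1,0,20,0,0],[1,0,34,0,0],[1,0,34,0,0],[1,0,34,0,0]]]'
python3 - <<'E'
from h import *
o=ctrl.get_obs();p=o['tool_pos'];print(p)
im=np.ascontiguousarray(cv2.resize(ctrl.snapshot('side')[150:260,190:300][:,:,::-1],(770,770),interpolation=cv2.INTER_CUBIC)[100:690])
im=im.copy()
def circ(c,r,z,col):
    P=[[c[0]+r*np.cos(a),c[1]+r*np.sin(a),z] for a in np.linspace(0,6.283,40)]
    q=((proj('side',P)-[190,150]+.5)*7-[0,100]).astype(np.int32); cv2.polylines(im,[q],True,col,1)
circ((.501,-.0895),.026,.044,(0,255,0)); circ(p,.021,p[2]-.0777,(255,0,0)); circ(p,.022,p[2]-.0777+.109,(255,0,255))
circ((.4675,.1036),.026,.044,(0,255,0))
cv2.imwrite("pics/s4.png",im)
E
```

```text
clock: 5.38
tool_pos: [0.5011, -0.0887, 0.1339]
orientation: [-90.0, 0.0, -170.2]
force: [-0.2, -0.7, -1.4]
opening: 0.043
[ 0.50114348 -0.08867853  0.13393512]
```

View pics/s4.png

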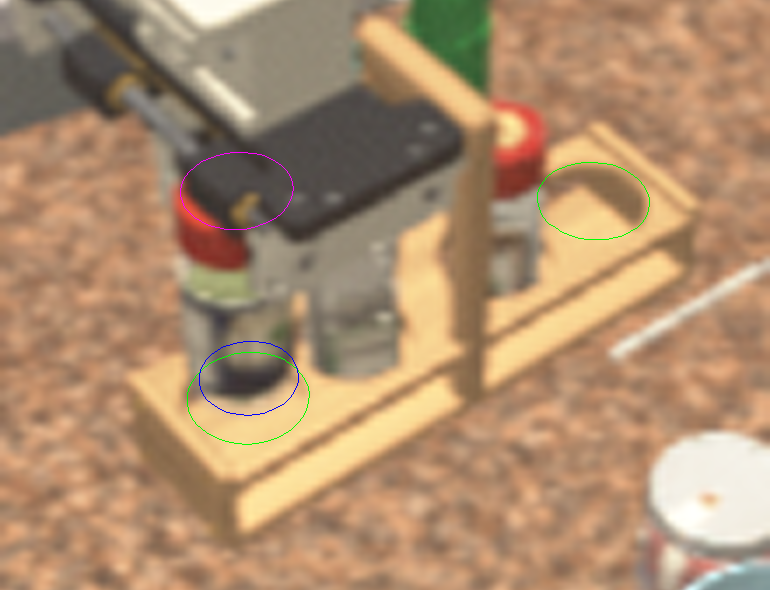

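```bash
python3 - <<'E'
from h import *
def ov(n,img,x0,y0,w,h,f,circs,out):
    im=cv2.imread(img)[y0:y0+h,x0:x0+w]; im=cv2.resize(im,(w*f,h*f),interpolation=cv2.INTER_CUBIC)
    for c,r,z,col in circs:
        P=[[c[0]+r*np.cos(a),c[1]+r*np.sin(a),z] for a in np.linspace(0,6.283,40)]
        q=((proj(n,P)-[x0,y0]+.5)*f).astype(np.int32); cv2.polylines(im,[q],True,col,1)
    cv2.imwrite(out,im)
C=[((.501,-.0895),.026,.044,(0,255,0)),((.4675,.1036),.026,.044,(0,255,0)),((.471,-.2925),.022,.109,(255,0,0)),((.471,-.2925),.021,.0,(255,0,0))]
ov('side','pics/side0.png',135,165,165,85,4,C,'pics/a.png')
ov('top','pics/top0.png',195,180,185,70,4,C,'pics/b.png')
cv2.imwrite('pics/ab.png',np.vstack([cv2.copyMakeBorder(cv2.imread('pics/a.png'),0,0,0,80,0),cv2.imread('pics/b.png')[:250]])[:600])
E
```

```text
(no output)
```

View pics/ab.png

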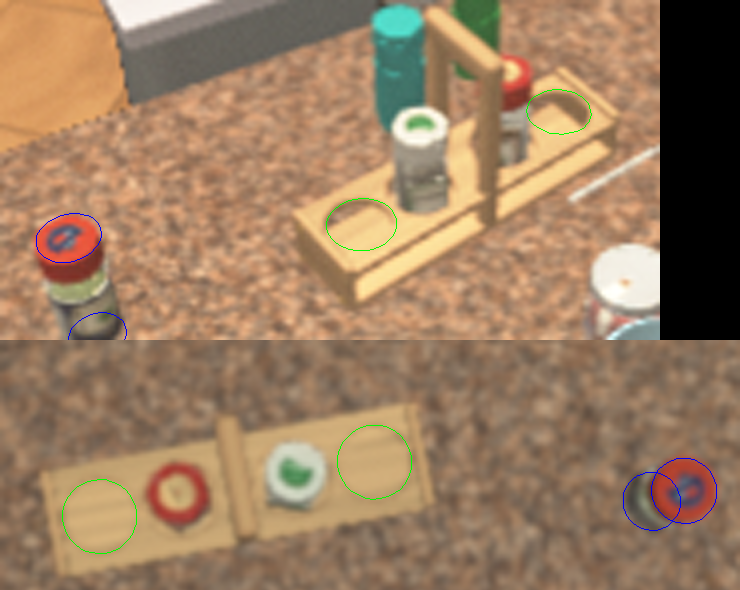

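```bash
python3 -m crank '[[[1,-2,0,0,0],[1,-2,6,0,0],[1,-2,12,0,0],[1,-2,18,0,0],[1,-2,22,0,0],[1,-2,22,0,0]]]'
python3 - <<'E'
from h import *
p=ctrl.get_obs()['tool_pos']
im=cv2.resize(ctrl.snapshot('side')[150:260,190:300][:,:,::-1],(770,770),interpolation=cv2.INTER_CUBIC)[100:690].copy()
P=[[.501+.026*np.cos(a),-.0895+.026*np.sin(a),.044] for a in np.linspace(0,6.283,40)]
cv2.polylines(im,[((proj('side',P)-[190,150]+.5)*7-[0,100]).astype(np.int32)],True,(0,255,0),1)
cv2.imwrite("pics/s5.png",im)
E
```

```text
clock: 6.18
tool_pos: [0.5025, -0.0882, 0.1111]
orientation: [-90.0, -0.0, -170.2]
force: [0.3, -0.3, -0.7]
opening: 0.0434
```

View pics/s5.png

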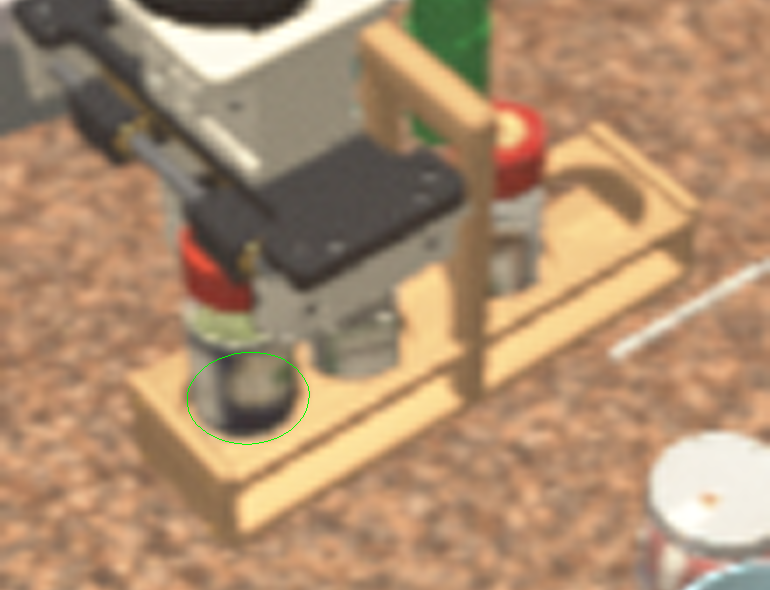

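```bash
python3 -m crank '[[[1,0,8,0,0],[1,0,15,0,0],[1,0,19,0,0],[1,0,22,0,0],[1,0,22,0,0]]]'
```

```text
clock: 6.85
tool_pos: [0.5027, -0.0881, 0.0893]
orientation: [-90.0, -0.0, -170.2]
force: [0.6, -0.9, -1.6]
opening: 0.0434
```

```bash
python3 -m crank '[[[1,0,0.8,0,0],[1,0,1.5,0,0],[1,0,1.5,0,0]]]'
```

```text
clock: 7.22
tool_pos: [0.5028, -0.0881, 0.0881]
orientation: [-90.0, 0.0, -170.2]
force: [0.7, -0.7, -1.5]
opening: 0.0433
```

```bash
python3 -m crank '[[[1,0,0.7,0,0],[1,0,1.2,0,0],[1,0,1.2,0,0]]]'
```

```text
clock: 7.6
tool_pos: [0.503, -0.0882, 0.0876]
orientation: [-90.0, 0.0, -170.2]
force: [-2.2, 0.2, 6.4]
opening: 0.0431
```

```bash
python3 -m crank '[[[0.2,0,1,0,0],[-0.4,0,0,0,0],[-0.5,0,0,0,0],[-0.5,0,0,0,0],[-0.5,0,-20,0,0],[-0.5,0,-60,0,0],[-0.5,0,-110,0,0],[-0.5,0,-150,0,0],[-0.5,0,-150,0,0]]]'
python3 - <<'E'
from h import *
cv2.imwrite("pics/s6.png",cv2.resize(ctrl.snapshot('side')[120:270,130:330][:,:,::-1],(800,600),interpolation=cv2.INTER_CUBIC))
E
```

```text
clock: 8.72
tool_pos: [0.5046, -0.088, 0.2402]
orientation: [-90.0, 0.4, -170.2]
force: [-0.0, -0.1, -0.1]
opening: 0.0656
```

View pics/s6.png

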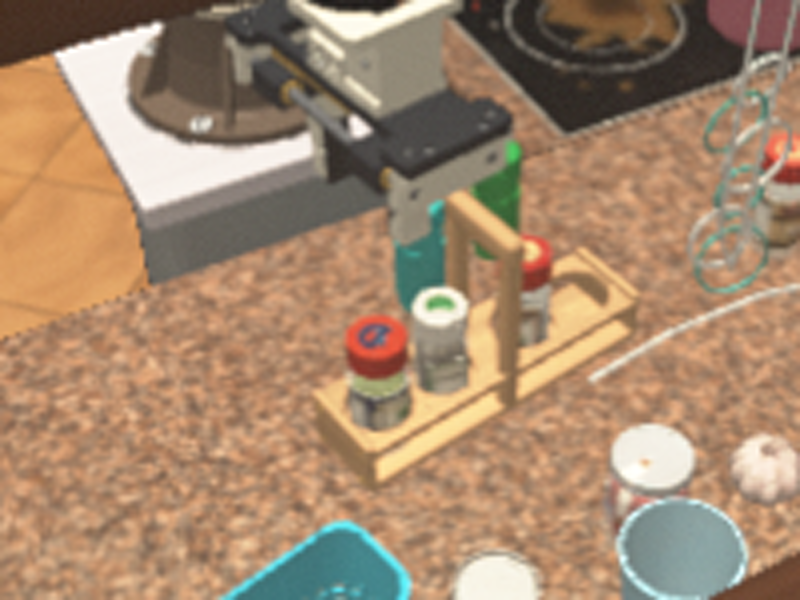

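The right jar now stands upright in its place. Next is the left jar.

```bash
python3 -m crank '[[[-0.6,-3,0,-45,0],[-0.8,-6,0,-100,0],[-1,-10,0,-160,0],[-1,-14,0,-220,0],[-1,-18,0,-280,0],[-1,-22,0,-340,0],[-1,-25,20,-390,0],[-1,-25,40,-403,0],[-1,-25,40,-403,0],[-1,-25,40,-403,0]]]'
python3 - <<'E'
from h import *
o=ctrl.get_obs();print(o['tool_pos'],o['orientation'],o['opening'])
cv2.imwrite("pics/s7.png",cv2.resize(ctrl.snapshot('side')[100:250,200:400][:,:,::-1],(800,600),interpolation=cv2.INTER_CUBIC))
E
```

```text
clock: 10.02
tool_pos: [0.4588, 0.3127, 0.1965]
orientation: [-89.9, -0.0, -170.2]
force: [-0.4, 0.3, 0.4]
opening: 0.0879
[0.4588358  0.31266566 0.19649625] [-8.99407051e+01 -4.42785704e-02 -1.70203464e+02] 0.0879043752378463
```

View pics/s7.png

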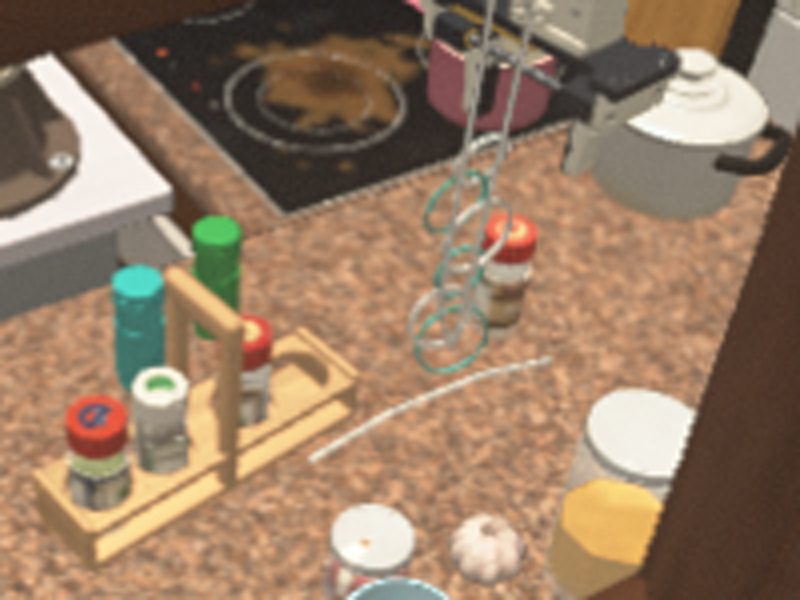

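```bash
python3 - <<'E'
from h import *
print((proj('side',[[.4588,.3127,.1965],[.4588+.05,.3127+.009,.1965],[.4588-.05,.3127-.009,.1965],[.459,.314,.106],[.459,.314,.0]])-[200,100])*4)
cv2.imwrite("pics/t7.png",cv2.resize(ctrl.snapshot('top')[150:300,60:260][:,:,::-1],(800,600),interpolation=cv2.INTER_CUBIC))
E
```

```text
[[525.26379675 138.38844192]
 [574.59538302 168.02912708]
 [478.20235338 110.23498715]
 [508.7735821  227.96917076]
 [489.78624937 322.06013915]]
```

View pics/t7.png

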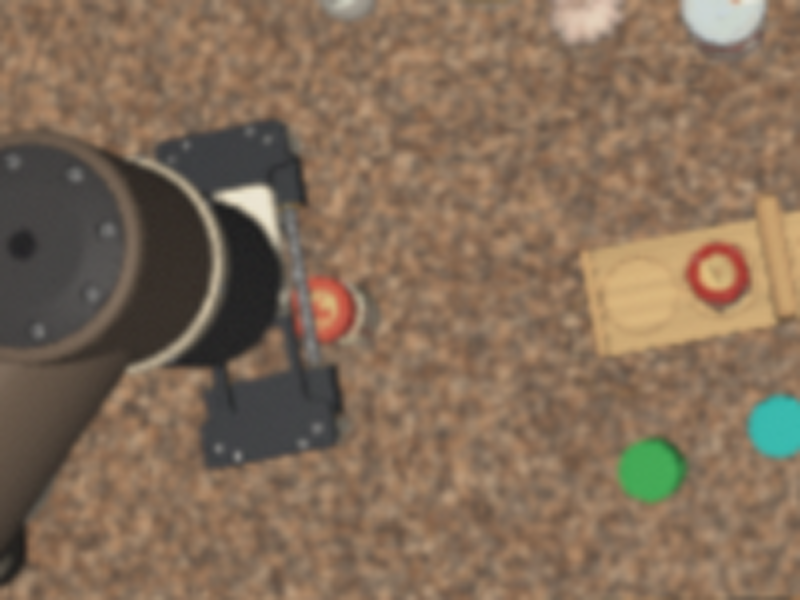

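```bash
python3 -m crank '[[[-1,0,40,-1,0],[-1,0,80,-1,0],[-1,0,105,-1,0],[-1,0,120,-1,0],[-1,0,120,-1,0],[-0.3,0,120,-1,0],[0.2,0,120,-1,0],[1,0,120,-1,0],[1,0,120,-1,0],[1,0,120,-1,0],[1,0,120,-1,0]]]'
python3 - <<'E'
from h import *
cv2.imwrite("pics/s8.png",cv2.resize(ctrl.snapshot('side')[100:250,200:400][:,:,::-1],(800,600),interpolation=cv2.INTER_CUBIC))
E
```

```text
clock: 11.5
tool_pos: [0.4587, 0.3143, 0.077]
orientation: [-90.0, 0.0, -170.2]
force: [0.1, -0.1, 1.3]
opening: 0.0441
```

View pics/s8.png

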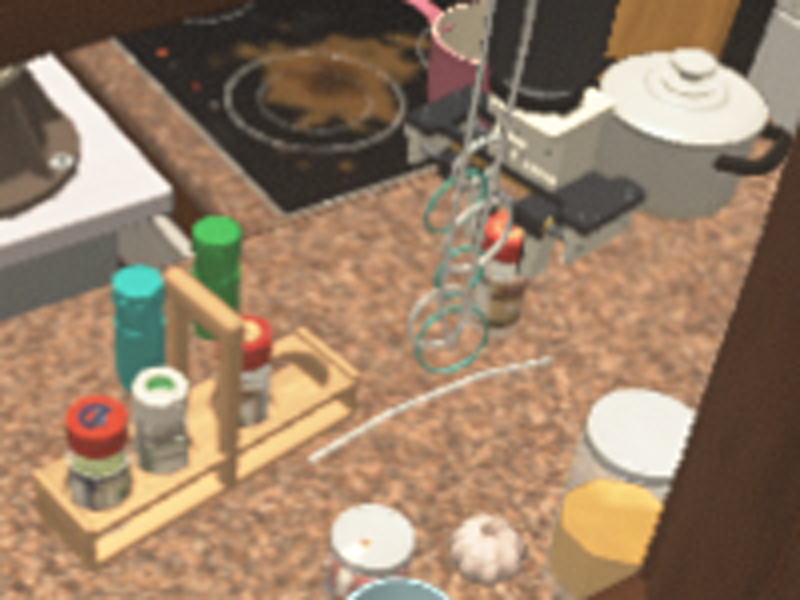

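```bash
python3 -m crank '[[[1,0,-10,0,0],[1,0,-35,0,0],[1,0,-65,0,0],[1,0,-90,0,0],[1,7,-90,52,0],[1,13,-90,104,0],[1,20,-90,160,0],[1,24,-90,195,0],[1,26,-90,208,0],[1,26,-75,208,0],[1,26,-57,208,0],[1,26,-57,208,0]]]'
python3 - <<'E'
from h import *
p=ctrl.get_obs()['tool_pos'];print(p)
im=cv2.resize(ctrl.snapshot('side')[110:220,215:325][:,:,::-1],(770,770),interpolation=cv2.INTER_CUBIC)[100:690].copy()
for c,r,z,col in (((.4675,.1036),.026,.044,(0,255,0)),(p,.021,p[2]-.077,(255,0,0))):
    P=[[c[0]+r*np.cos(a),c[1]+r*np.sin(a),z] for a in np.linspace(0,6.283,40)]
    cv2.polylines(im,[((proj('side',P)-[215,110]+.5)*7-[0,100]).astype(np.int32)],True,col,1)
cv2.imwrite("pics/s9.png",im)
E
```

```text
clock: 13.05
tool_pos: [0.4674, 0.1052, 0.1321]
orientation: [-89.9, -0.2, -170.2]
force: [-0.2, 0.6, -1.0]
opening: 0.044
[0.46744154 0.10515025 0.13213983]
```

View pics/s9.png

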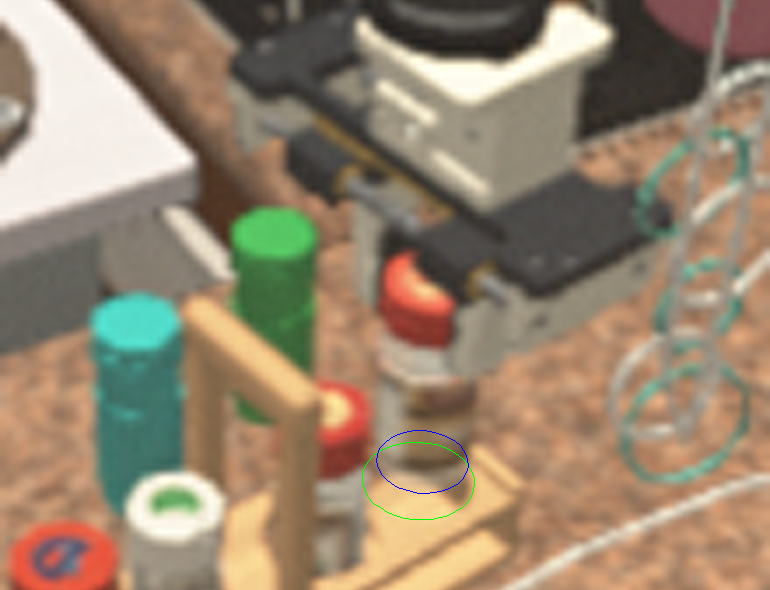

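```bash
python3 -m crank '[[[1,-2,0,1,0],[1,-2,6,1,0],[1,-2,12,1,0],[1,-2,18,1,0],[1,-2,22,1,0],[1,-2,22,1,0]]]'
python3 - <<'E'
from h import *
p=ctrl.get_obs()['tool_pos']
im=cv2.resize(ctrl.snapshot('side')[130:220,225:315][:,:,::-1],(720,720),interpolation=cv2.INTER_CUBIC)[120:].copy()
for c,r,z,col in (((.4675,.1036),.026,.044,(0,255,0)),):
    P=[[c[0]+r*np.cos(a),c[1]+r*np.sin(a),z] for a in np.linspace(0,6.283,40)]
    cv2.polylines(im,[((proj('side',P)-[225,130]+.5)*8-[0,120]).astype(np.int32)],True,col,1)
cv2.imwrite("pics/s10.png",im)
E
```

```text
clock: 13.85
tool_pos: [0.4704, 0.104, 0.1115]
orientation: [-90.0, -0.0, -170.2]
force: [-0.5, 0.1, -0.4]
opening: 0.0441
```

View pics/s10.png

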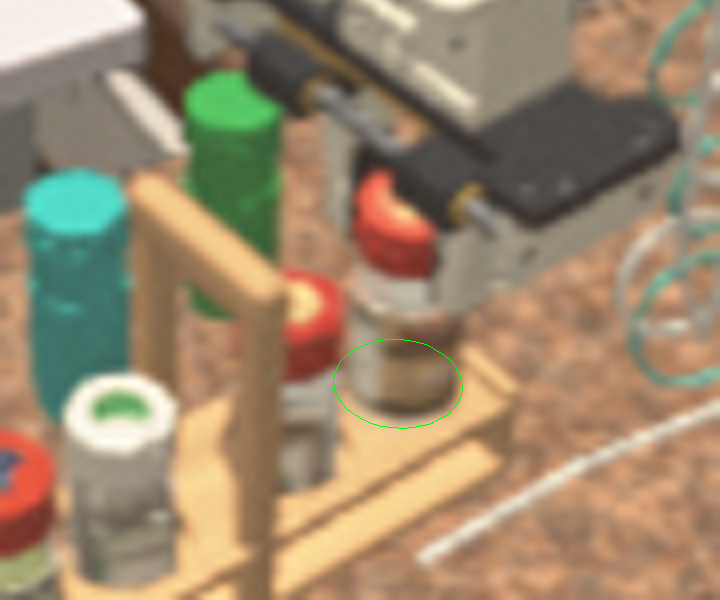

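```bash
python3 -m crank '[[[1,0,8,1,0],[1,0,15,1,0],[1,0,20,1,0],[1,0,23,1,0],[1,0,23,1,0]]]'; python3 -m crank '[[[1,0,0.8,0,0],[1,0,1.3,0,0],[1,0,1.3,0,0]]]'
```

```text
clock: 14.52
tool_pos: [0.4707, 0.1032, 0.0886]
orientation: [-90.0, -0.0, -170.2]
force: [-0.5, -0.2, -1.1]
opening: 0.044
clock: 14.9
tool_pos: [0.4708, 0.1032, 0.0876]
orientation: [-90.0, 0.0, -170.2]
force: [0.2, -0.4, -0.3]
opening: 0.0438
```

```bash
python3 -m crank '[[[1,0,0.6,0,0],[1,0,1.0,0,0],[1,0,1.0,0,0]]]'
```

```text
clock: 15.28
tool_pos: [0.471, 0.1033, 0.0869]
orientation: [-90.0, 0.0, -170.2]
force: [-0.3, 0.2, 3.9]
opening: 0.0436
```

```bash
python3 -m crank '[[[0.2,0,0.5,0,0],[-0.4,0,0,0,0],[-0.5,0,0,0,0],[-0.5,0,0,0,0],[-0.5,0,-20,0,0],[-0.5,0,-60,0,0],[-0.5,0,-110,0,0],[-0.5,0,-165,0,0],[-0.5,0,-165,60,0],[-0.5,0,-165,60,0]]]'
python3 - <<'E'
from h import *
o=ctrl.get_obs();print(o['tool_pos'],o['orientation'],o['joint_pos'])
cv2.imwrite("pics/side11.png",ctrl.snapshot('side')[:,:,::-1]);cv2.imwrite("pics/top11.png",ctrl.snapshot('top')[:,:,::-1])
im=cv2.imread("pics/side11.png"); im=cv2.resize(im[140:250,195:305],(770,770),interpolation=cv2.INTER_CUBIC)[:600].copy()
c,s=np.cos(np.radians(9.7)),np.sin(np.radians(9.7)); R=np.array([[c,-s,0],[s,c,0],[0,0,1]])
for X in ([[-37,-134,50],[37,-134,50],[37,134,50],[-37,134,50]],[[-40,-8,178],[40,-8,178],[40,8,178],[-40,8,178]],[[-40,-8,152],[40,-8,152],[40,8,152],[-40,8,152]]):
    P=np.array([.4841,.007,0])+np.array(X)/1000@R.T
    cv2.polylines(im,[((proj('side',P)-[195,140]+.5)*7).astype(np.int32)],True,(0,255,0),1)
cv2.imwrite("pics/s11.png",im)
E
```

```text
clock: 16.52
tool_pos: [0.481, 0.0418, 0.252]
orientation: [-90.0, 0.0, -170.4]
force: [-0.5, 0.0, -0.8]
opening: 0.0658
[0.48101555 0.04181424 0.2520078 ] [-9.00202872e+01  4.58881970e-02 -1.70386924e+02] [ 2.83702323e+01  1.10208366e+00 -2.04397872e+01 -4.79017234e-03
 -6.84081546e+01 -1.87553877e+01]
```

View pics/s11.png

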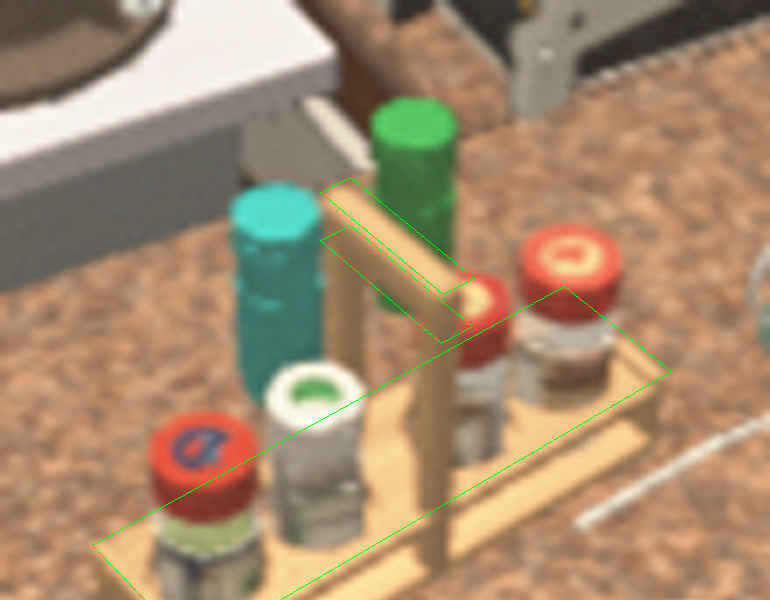

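View pics/top11.png

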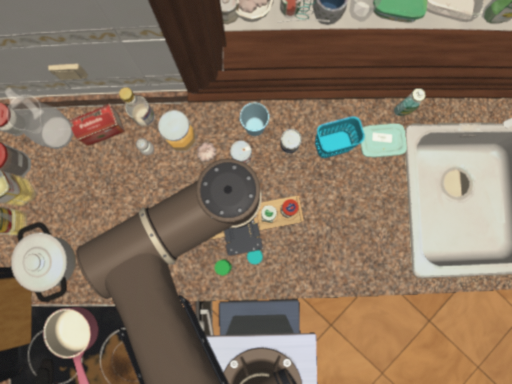

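```bash
python3 -m crank '[[[-0.6,2,0,18,-0.18],[-0.8,4,0,36,-0.36],[-0.9,4,0,36,-0.54],[-0.9,4,0,36,-0.72],[-0.9,4,0,36,-0.9],[-0.9,4,0,36,-1.08],[-0.9,4,0,36,-1.26],[-0.9,4,0,36,-1.43],[-0.9,4,0,36,-1.571],[-0.9,4,0,36,-1.571],[-0.9,4,0,36,-1.571],[-0.9,4,0,36,-1.571]]]'
python3 - <<'E'
from h import *
o=ctrl.get_obs();print(o['tool_pos'],o['orientation'],o['joint_pos'])
cv2.imwrite("pics/s12.png",cv2.resize(ctrl.snapshot('side')[110:250,180:330][:,:,::-1],(640,600),interpolation=cv2.INTER_CUBIC))
E
```

```text
clock: 18.12
tool_pos: [0.4831, 0.0082, 0.2514]
orientation: [-90.0, -0.0, -80.3]
force: [0.1, -0.7, 0.9]
opening: 0.0835
[0.48313396 0.00815518 0.2514366 ] [-9.00120962e+01 -2.15517566e-03 -8.02753044e+01] [ 2.43529170e+01  1.19972149e+00 -2.04168605e+01 -1.04279074e-03
 -6.83956664e+01  7.53721624e+01]
```

View pics/s12.png

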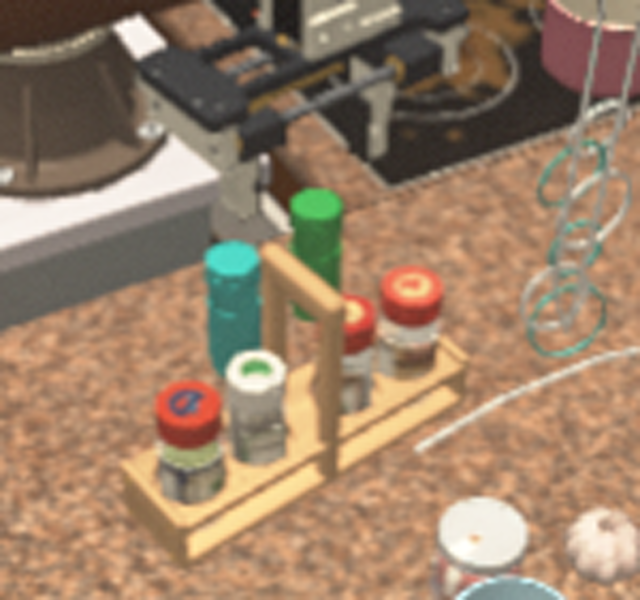

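```bash
python3 -m crank '[[[-0.9,2.5,25,0,0],[-0.9,2.5,60,0,0],[-0.9,2.5,90,0,0],[-0.9,2.5,105,0,0],[-0.9,2.5,105,0,0],[-0.9,2.5,105,0,0]]]'
python3 - <<'E'
from h import *
o=ctrl.get_obs();print(o['tool_pos'],o['orientation'],o['joint_pos'])
cv2.imwrite("pics/s13.png",cv2.resize(ctrl.snapshot('side')[130:250,190:310][:,:,::-1],(600,600),interpolation=cv2.INTER_CUBIC))
E
```

```text
clock: 18.92
tool_pos: [0.4844, 0.0057, 0.1477]
orientation: [-89.9, 0.0, -80.2]
force: [0.5, 1.1, 0.9]
opening: 0.0833
[0.484424   0.00569947 0.14765288] [-8.99073072e+01  3.24110399e-04 -8.01850532e+01] [ 2.40156719e+01  6.48701083e+00 -2.92739348e+01  2.76667893e-02
 -5.41491177e+01  7.57830884e+01]
```

View pics/s13.png

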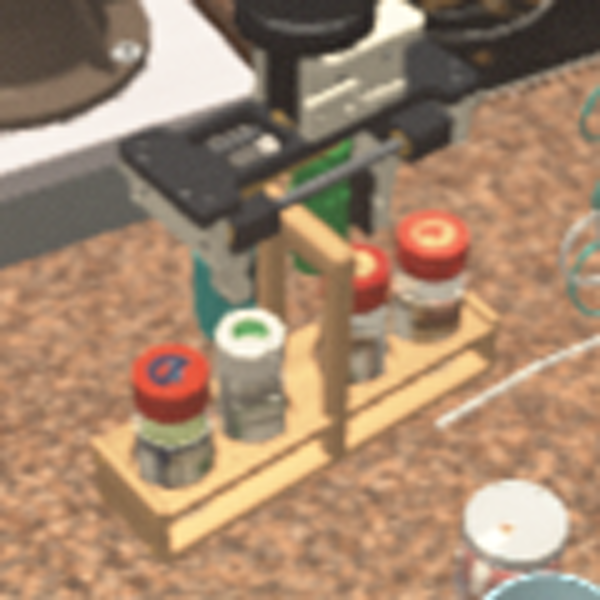

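```bash
python3 -m crank '[[[-0.4,0,1,0,0],[0,0,1,0,0],[0.3,0,1,0,0],[0.45,0,1,0,0],[0.55,0,1,0,0],[0.6,0,1,0,0],[0.65,0,1,0,0],[1,0,1,0,0],[1,0,1,0,0],[1,0,1,0,0],[1,0,1,0,0]]]'
python3 - <<'E'
from h import *
o=ctrl.get_obs();print(o['tool_pos'],o['orientation'],o['force'],o['opening'])
cv2.imwrite("pics/s14.png",cv2.resize(ctrl.snapshot('side')[130:250,190:310][:,:,::-1],(600,600),interpolation=cv2.INTER_CUBIC))
E
```

```text
clock: 20.35
tool_pos: [0.4836, 0.0056, 0.1455]
orientation: [-90.0, 0.0, -80.2]
force: [-0.6, 2.7, -1.3]
opening: 0.016
[0.48362107 0.00560277 0.14553406] [-8.99938102e+01  1.07728164e-02 -8.01934946e+01] [-0.60045217  2.69621979 -1.27458146] 0.016024661544126274
```

View pics/s14.png

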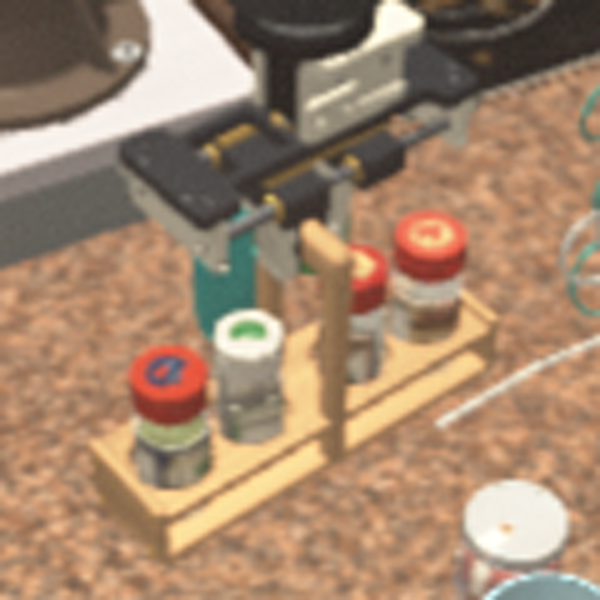

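```bash
python3 -m crank '[[[1,0,-3,0,0],[1,0,-7,0,0],[1,0,-13,0,0],[1,0,-20,0,0],[1,0,-25,0,0],[1,0,-25,0,0],[1,0,-25,0,0]]]'
python3 - <<'E'
from h import *
o=ctrl.get_obs();print(o['moment'],o['force'],o['opening'])
cv2.imwrite("pics/s15.png",cv2.resize(ctrl.snapshot('side')[120:250,180:310][:,:,::-1],(600,600),interpolation=cv2.INTER_CUBIC))
E
```

```text
clock: 21.28
tool_pos: [0.4834, 0.0055, 0.1704]
orientation: [-90.0, 0.0, -80.2]
force: [0.4, 0.0, -7.4]
opening: 0.0158
[-0.14130696  0.12682572  0.02128266] [ 0.40651837  0.0325547  -7.39218633] 0.01583310116752858
```

View pics/s15.png

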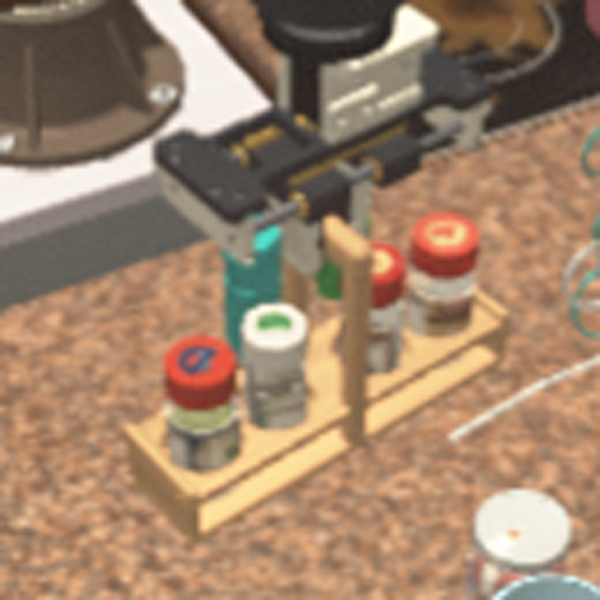

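```bash
python3 -m crank '[[[1,0,-5,0,0],[1,0,-15,0,0],[1,0,-28,0,0],[1,0,-42,0,0],[1,0,-56,0,0],[1,0,-70,0,0],[1,0,-82,0,0],[1,0,-91,0,0],[1,0,-96,0,0],[1,0,-96,0,0],[1,0,-96,0,0],[1,0,-96,0,0]]]'
python3 -m crank '[[[1,0,0,0,0],[1,0,0,0,0],[1,0,0,0,0],[1,0,0,0,0]]]'
python3 - <<'E'
from h import *
o=ctrl.get_obs();p=o['tool_pos'];print(p,o['moment'],o['force'],o['opening'],o['qvel'])
cv2.imwrite("pics/side16.png",ctrl.snapshot('side')[:,:,::-1]);cv2.imwrite("pics/top16.png",ctrl.snapshot('top')[:,:,::-1])
im=cv2.resize(cv2.imread("pics/side16.png")[100:250,180:330],(600,600),interpolation=cv2.INTER_CUBIC)
c,s=np.cos(np.radians(9.7)),np.sin(np.radians(9.7)); R=np.array([[c,-s,0],[s,c,0],[0,0,1]])
X=[[-37,-134,50],[37,-134,50],[37,134,50],[-37,134,50]]
for z in(0,.121):
    P=np.array([.4841,.006,z])+np.array(X)/1000@R.T
    cv2.polylines(im,[((proj('side',P)-[180,100]+.5)*4).astype(np.int32)],True,(0,255,0) if z else (255,0,0),1)
cv2.imwrite("pics/s16.png",im)
E
```

```text
clock: 22.82
tool_pos: [0.4834, 0.0054, 0.2661]
orientation: [-90.0, -0.0, -80.2]
force: [0.1, 0.1, -6.9]
opening: 0.0156
clock: 23.32
tool_pos: [0.4836, 0.0055, 0.2666]
orientation: [-90.0, 0.0, -80.2]
force: [1.6, 0.3, -7.7]
opening: 0.0158
[0.48358467 0.00548965 0.26656413] [-0.0937118   0.1390987   0.00164938] [ 1.58142055  0.33143262 -7.74459651] 0.01580855267848304 [-0.06717203  0.02560524 -0.05442107 -0.04041764  0.03136356 -0.00313879]
```

View pics/s16.png

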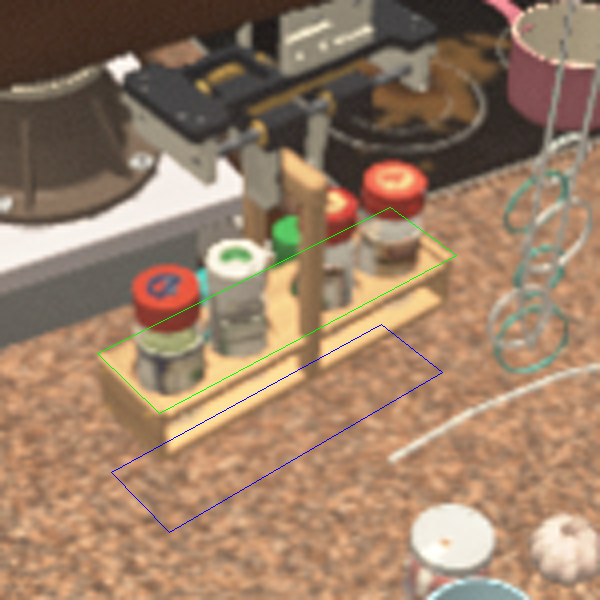

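View pics/top16.png

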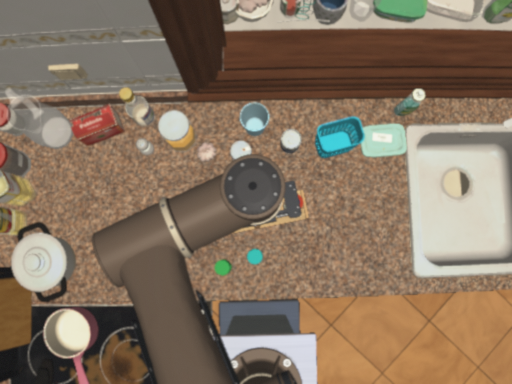

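The lift is done and the load is steady, but the left-image end (−y) looks slightly low against the prediction. I'll measure the tilt.

```bash
python3 - <<'E'
from h import *
from scipy.optimize import least_squares
a=cv2.imread("pics/side11.png");b=cv2.imread("pics/side16.png")
c,s=np.cos(np.radians(9.7)),np.sin(np.radians(9.7)); R=np.array([[c,-s,0],[s,c,0],[0,0,1]])
o=np.array([.4841,.006,0])
X=np.array([[0,-98,119],[0,98,116],[0,-40,108],[37,-134,48],[37,134,48],[-37,-134,48],[37,0,40],[37,-134,20],[37,134,25],[0,-98,85]])/1000
g=lambda I:cv2.resize(I,None,fx=4,fy=4,interpolation=cv2.INTER_CUBIC)
A,B=g(a),g(b); p0=proj('side',o+X@R.T)
U=[];keep=[]
for i,x in enumerate(X):
    p1=proj('side',o+[0,0,.121]+x@R.T)[0]
    cx,cy=((p0[i]+.5)*4).astype(int);dx,dy=((p1+.5)*4).astype(int);h=26;m=24
    r=cv2.matchTemplate(B[dy-h-m:dy+h+m,dx-h-m:dx+h+m],A[cy-h:cy+h,cx-h:cx+h],cv2.TM_CCOEFF_NORMED)
    _,v,_,l=cv2.minMaxLoc(r); q=np.array([dx-m+l[0]-cx,dy-m+l[1]-cy])/4
    print(X[i],v.round(2),"resid px",(p0[i]+q-p1).round(2))
    U.append(p0[i]+q);keep.append(v>.75)
U=np.array(U);keep=np.array(keep)
def f(t):
    Q=Ro.from_euler('xyz',t[3:]).as_matrix(); P=o+t[:3]+(X@Q.T)@R.T
    return (proj('side',P)-U)[keep].ravel()
r=least_squares(f,[0,0,.121,0,0,0],loss='soft_l1',f_scale=.4)
print("trans",r.x[:3],"rot deg (carrier x,y,z)",np.degrees(r.x[3:]),"res",np.abs(r.fun).mean())
E
```

```text
Traceback (most recent call last):
AttributeError: 'float' object has no attribute 'round'
```

```bash
cat > tilt.py <<'E'
from h import *
import sys
from scipy.optimize import least_squares
def tilt(fa,fb,dz):
    a=cv2.imread(fa);b=cv2.imread(fb)
    c,s=np.cos(np.radians(9.7)),np.sin(np.radians(9.7)); R=np.array([[c,-s,0],[s,c,0],[0,0,1]])
    o=np.array([.4841,.006,0])
    X=np.array([[0,-98,119],[0,98,116],[0,-40,108],[37,-134,48],[37,134,48],[-37,-134,48],[37,0,40],[37,-134,20],[37,134,25],[0,-98,85]])/1000
    g=lambda I:cv2.resize(I,None,fx=4,fy=4,interpolation=cv2.INTER_CUBIC)
    A,B=g(a),g(b); p0=proj('side',o+X@R.T); U=[];keep=[]
    for i,x in enumerate(X):
        p1=proj('side',o+[0,0,dz]+x@R.T)[0]
        cx,cy=((p0[i]+.5)*4).astype(int);dx,dy=((p1+.5)*4).astype(int);h=26;m=24
        r=cv2.matchTemplate(B[dy-h-m:dy+h+m,dx-h-m:dx+h+m],A[cy-h:cy+h,cx-h:cx+h],cv2.TM_CCOEFF_NORMED)
        _,v,_,l=cv2.minMaxLoc(r); q=np.array([dx-m+l[0]-cx,dy-m+l[1]-cy])/4
        print(X[i],round(v,2),"resid px",(p0[i]+q-p1).round(2))
        U.append(p0[i]+q);keep.append(v>.75)
    U=np.array(U);keep=np.array(keep)
    def f(t):
        Q=Ro.from_euler('xyz',t[3:]).as_matrix(); P=o+t[:3]+(X@Q.T)@R.T
        return (proj('side',P)-U)[keep].ravel()
    r=least_squares(f,[0,0,dz,0,0,0],loss='soft_l1',f_scale=.4)
    print("trans",r.x[:3].round(4),"rot deg",np.degrees(r.x[3:]).round(2),"res",np.abs(r.fun).mean().round(2))
E
python3 -c "
from tilt import *
tilt('pics/side11.png','pics/side16.png',.121)"
```

```text
[ 0.    -0.098  0.119] 0.75 resid px [-0.65  0.59]
[0.    0.098 0.116] 0.71 resid px [-0.7   0.52]
[ 0.    -0.04   0.108] 0.95 resid px [-0.45  0.19]
[ 0.037 -0.134  0.048] 0.94 resid px [0.02 0.81]
[0.037 0.134 0.048] 0.79 resid px [-0.81  0.05]
[-0.037 -0.134  0.048] 0.77 resid px [0.92 1.39]
[0.037 0.    0.04 ] 0.93 resid px [-0.52  0.5 ]
[ 0.037 -0.134  0.02 ] 0.93 resid px [-0.31  0.87]
[0.037 0.134 0.025] 0.77 resid px [-0.96 -0.04]
[ 0.    -0.098  0.085] 0.94 resid px [-0.74 -0.75]
trans [ 0.0032 -0.0034  0.1221] rot deg [-0.42 -1.17  1.1 ] res 0.31
```

Tilt is about 1° and the lift about 121 mm. I'll hold for a second and check for drift before handing in.

```bash
python3 -m crank '[[[1,0,0,0,0],[1,0,0,0,0],[1,0,0,0,0],[1,0,0,0,0],[1,0,0,0,0],[1,0,0,0,0],[1,0,0,0,0],[1,0,0,0,0]]]'
python3 - <<'E'
from tilt import *
cv2.imwrite("pics/side17.png",ctrl.snapshot('side')[:,:,::-1])
tilt('pics/side11.png','pics/side17.png',.121)
print(np.abs(cv2.imread('pics/side17.png').astype(int)-cv2.imread('pics/side16.png'))[130:230,190:310].mean())
a=cv2.imread('pics/side17.png');cv2.imwrite('pics/s17.png',cv2.resize(a,(768,576)))
E
```

```text
clock: 24.42
tool_pos: [0.4836, 0.0055, 0.2666]
orientation: [-90.0, 0.0, -80.2]
force: [1.3, 0.4, -7.8]
opening: 0.0156
[ 0.    -0.098  0.119] 0.75 resid px [-0.65  0.59]
[0.    0.098 0.116] 0.71 resid px [-0.7   0.52]
[ 0.    -0.04   0.108] 0.95 resid px [-0.45  0.19]
[ 0.037 -0.134  0.048] 0.94 resid px [0.02 0.81]
[0.037 0.134 0.048] 0.79 resid px [-0.81  0.05]
[-0.037 -0.134  0.048] 0.77 resid px [0.92 1.39]
[0.037 0.    0.04 ] 0.93 resid px [-0.52  0.5 ]
[ 0.037 -0.134  0.02 ] 0.93 resid px [-0.31  0.87]
[0.037 0.134 0.025] 0.77 resid px [-0.96 -0.04]
[ 0.    -0.098  0.085] 0.94 resid px [-0.74 -0.75]
trans [ 0.0032 -0.0034  0.1221] rot deg [-0.42 -1.17  1.1 ] res 0.31
1.3376944444444445
```

View pics/s17.png

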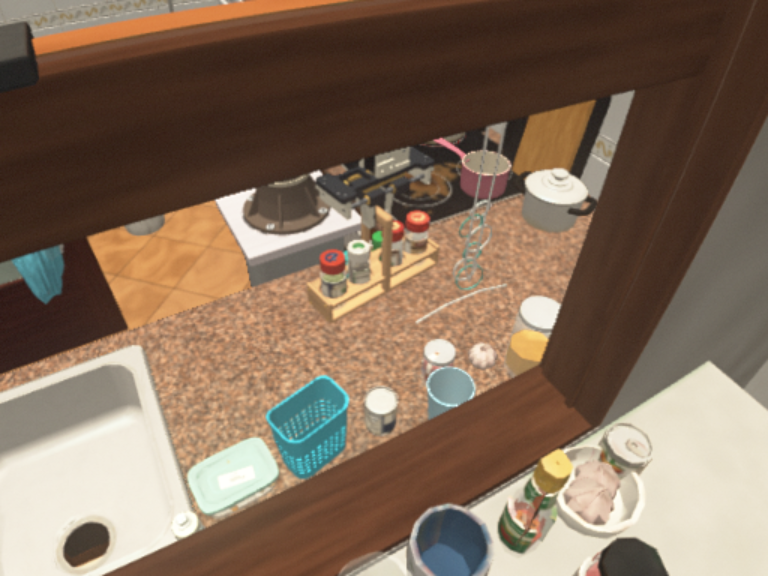

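It holds steady: the match results are the same a second later. All four jars stand in the row and everything else is where it was.

```bash
python3 -c "
from plant import ctrl
print(ctrl.close_job())"
```

```text
the job is handed in; nothing more can be done
None
```

Both loose red-capped jars are in the carrier's free end places. The arm is holding the carrier by its handle, steady, about 12 cm above the worktop. I handed the job in at about 24.5 s.

- **Jars:** each went down into its hole until the wrist felt light contact (about 4–8 N), then was released. All four stand upright in one row.
- **Lift:** the gripper rose 121 mm and the pictures give about 122 mm. The load reads about 7.7 N and the handle grip about 16 mm, the bar's thickness.
- **Steadiness:** after holding for another second, neither the arm's readings nor the carrier in the picture had changed.
- **Level:** the first overlay made the −y end look low. Matching the before and after pictures gave about 1.2° of tilt across the carrier and 0.4° along it. That comes from one camera with mean errors of about 0.3 px, so it is close to what I can resolve.
- **Other things:** in the last pictures the green and turquoise look-alikes and the bystanders were standing where they started. I checked this by eye, not by measurement.

The side camera placed the jars' feet 2–3 mm away from where the arm's own readings put them. I corrected for it with shifts of 1–2 mm, and both jars went in without catching.

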